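Tip the recipe box back onto its base and push it up to the cookbook

TASK

The wooden recipe box has been left standing on its end: push it over with the fingers so that it sits on its base with the lid up, then push it across the counter until its end rests flush against the spine of the closed cookbook (the side that faces the box), wholly within the length of the spine. Do not pinch, lift or press hard on the box, do not shove the cookbook away (a nudge is all right), and leave the other things where they stand.

Things in the scene. Friction and masses are not known exactly. Their poses are not given: they have to be found in the camera images.
- recipe_box: small dark wooden box, lid closed and fixed, 76 mm (x) by 112 mm (y) by 60 mm high (z), 0.25 to 0.5 kg, loose. Origin at the centre of its base; z points out of the lid, y along its length, +x to the hinge side. At the start it stands on its -y end, 112 mm tall, lid (z) roughly to the robot's right, base to the left. The lid overhangs by 1 mm, so it leans about 0.02 rad
- box_center (a point): centre of the recipe box, 30 mm from the base; axes as the box. The box slides upright if pushed below about two thirds of its height and topples if pushed near its upper edge (top 20 mm); pushed there on the lid it falls to the left onto its base, its middle landing some 90 mm farther left, with its +y end then towards the cookbook
- box_end (a point): point in the middle of the box's +y end face (on top at the start), 56 mm from the box's centre along +y and 24 mm above the base; axes as the box. This end goes against the spine
- cookbook: thick closed hardback book lying flat to the left of the box, grey cloth cover, 200 mm (x) by 130 mm (y) by 40 mm high, about 1.2 kg, loose. Origin at the centre of its underside; the spine is its -y side (roughly towards the robot's right), x runs along the spine
- spine (a point): middle of the flat outer face of the book's spine, 65 mm from the book's centre along its -y and 24 mm above the counter; y points into the book, x along the spine (spine 200 mm long)
- egg_timer: cream egg timer, 59 mm across, 52 mm high, standing on the cookbook; a bystander, origin under its centre
- pepper_mill: wooden pepper mill, 58 mm across, 165 mm tall, at the back in front of the machines; bystander, origin under its centre
- salt_shaker: salt shaker, 44 mm across, 90 mm tall, at the back; bystander, origin under its centre
- tumbler: green tumbler, 78 mm across, 100 mm tall, at the far right; bystander, origin under its centre
- serving_bowl: bowl, 149 mm across, 48 mm high, on the stove at the left; bystander, origin under its centre
- cork_stopper: small stepped cork stopper, 36 mm across, 37 mm high, at the back on the right; bystander, origin under its centre
- teapot: white teapot, 255 mm long over spout and handle, 146 mm high, at the back of the stove; bystander, origin under its middle
Mind the look-alikes: they are no part of the job. What is shaped like the recipe_box but purple is not meant.

How it is judged:
By the outcome, as a careful person would: the job done as asked, in the order asked, and still so for the second after the job is handed in, with the robot touching nothing.
It also fails if it takes over 56 s, if anything falls off the work surface, if the arm or the gripper's body presses on something with over 40 N, if the wrist force passes 120 N, or if a joint passes its speed limit or range.

ROBOT

A 6-joint arm with a two-finger parallel gripper is mounted at the origin on a cart in front of the work surface, level with it; the furniture and walls round the work are solid. World frame = base frame: x ahead of the robot, y to its left, z up, the work surface at z = 0. Lengths are in m, angles in rad, forces in N, time in s.
With the tool pointing down it reaches from about 0.3 to 0.95 m from the base axis. Payload 3.1 kg.
Tool frame: the origin (TCP) lies at the very end of the fingers, on their centre line; the grasp point (between the pads) lies behind it (bot.grasp_offset is the y of the grasp point in the tool frame, in m); y points along the fingers, x is the direction in which the jaws open and shut, and the axes are right-handed (so a half turn about y gives the same grasp; the last joint's range is limited). The gripper opens to 85 mm and grips with 20 to 120 N. Pads are 22 mm wide; open, the fingers measure 114 mm over their backs; the gripper's body (76 mm by 85 mm) begins 54 mm behind the grasp point. The pads swing forward as they close: fully open they stand 13 mm farther back than shut.
Start: joints at [-1.263, 0.308, 1.634, -0, 1.2, -0.07], TCP at [0.231, -0.581, 0.231] pointing down, gripper open.
Joint ranges: [-3.06, 3.06], [-0.79, 1.96], [0.05, 2.63], [-1.19, 4.34], [0.05, 2.64], [-2.94, 2.94]. Speed limits (rad/s): [2.79, 2.79, 3.14, 3.14, 3.14, 3.14].

INTERFACE

Orientations are given as a 3x3 rotation matrix whose columns are the frame's x, y, z axes.
In Python, from workcell import bot gives the robot as it stands. The module is installed in compiled form; this text tells all that it offers.
- The arm moves only by the tool send_rows, never from a script. Its argument "commands" is one flat list of numbers, 5 for each row, row after row: the finger opening in cm, from 0 to 8.54, then the shift along the tool's x, y, z in cm, then the turn about the tool's y in degrees. In form: [fingers, x, y, z, roll, fingers, x, y, z, roll, ...]. A call has 1 to 8 rows; each row is the pose to reach, as a shift and turn from the pose measured when the call began, along the tool's axes at that moment; what a row does not reach only later rows make up. A row lasts 1/12 s, in which the tool goes at most 41.7 mm and 7.16 degrees, less where a joint would pass 70% of its speed; a pose out of reach is approached as far as the arm can. A call with a gripper value outside its range is refused whole. The fingers move at their own pace and stop on an object; the grip force is fixed at half the most. Time passes only in rows, so rows that repeat a pose let the fingers close. It gives the time, the measured TCP pose, the force and the opening at its end, in the units of the state.
- bot.state(): the state, without advancing time (a new reading comes with each control period).
- bot.grab_frame(name): name is "scene" or "top" or "wrist"; returns a dict with "color" (420x560x3 uint8, red, green, blue), "fx", "fy", "cx", "cy" (pixels), "dist_coeffs" ([k1, k2, p1, p2, k3] as OpenCV has them; the pictures are not rectified), "xyz" and "orientation" of the camera in the world. Camera axes: x right, y down, z forward; pixel columns grow to the right and rows downward; lengths in m; the calibration is good to about 2 mm. A picture is of the moment at which its call begins. There is no depth.
- bot.finish_job(): hands the job in, once; it reports no verdict.
The state is a dict: "t": time; "q": joint angles; "joint_vel": joint speeds; "effort": joint torques, N m; "position": TCP position; "eef_rot": TCP orientation; "ft_force": force on the tool from outside, world axes, zero at the start; "wrist_torque": the same for the moment, N m; "grip_width": opening from 0.0 (shut) to 1.0 (fully open).
Only numpy, scipy, OpenCV 4.12 (cv2) and the standard library are available. Lean on these libraries where they do the work, as an engineer would, in place of code of your own. Each camera call takes 0.05 s, during which the arm holds its last target.

## Working session

There is one attempt and no reset: what is moved stays moved. The work goes in short steps, Python scripts to look and compute and a tool call to move; the robot and the scene stay as the last step left them, time stands still between calls to the robot, and variables do not carry over. Pictures are saved under pics/ and viewed, and the job is handed in when it is done.

Besides the shell and the picture viewer there is one more tool, called after "Emit:" by a JSON object that holds its "op" and its "data". send_rows: Moves the arm, as the interface text tells. Its arguments: {"type":"object","properties":{"commands":{"type":"array","items":{"type":"number"}}},"required":["commands"]}

```bash
mkdir -p pics
python3 - <<'E'
from workcell import bot
import cv2,numpy as np
s=bot.state()
for k in s: print(k,np.round(s[k],3).tolist())
print(bot.grasp_offset)
for n in ["scene","top","wrist"]:
    f=bot.grab_frame(n); cv2.imwrite(f"pics/{n}0.png",f["color"][:,:,::-1])
    np.savez(f"pics/{n}0.npz",**f)
    print(n,f["fx"],f["fy"],f["cx"],f["cy"],f["dist_coeffs"],f["xyz"],np.round(f["orientation"],4).tolist())
E
```

```text
t 0.0
q [-1.263, 0.309, 1.635, -0.0, 1.2, -0.07]
joint_vel [-0.001, 0.001, -0.0, -0.0, 0.002, -0.001]
effort [-0.001, -41.525, -27.666, -0.0, 0.01, -0.0]
position [0.23, -0.58, 0.23]
eef_rot [[0.369, -0.001, 0.929], [-0.929, 0.002, 0.369], [-0.002, -1.0, 0.0]]
ft_force [-0.686, 0.447, -0.561]
wrist_torque [0.032, -0.019, 0.066]
grip_width 0.995
-0.0187
scene 519.7020566176375 519.7020566176375 280.40431954497876 204.65371395459897 [-0.13233133  0.          0.          0.          0.        ] [-0.42635464 -0.83349155  0.94787154] [[0.6477, -0.4293, 0.6295], [-0.7619, -0.3724, 0.5299], [0.0069, -0.8228, -0.5683]]
top 385.68237979395275 385.68237979395275 279.1621816153338 205.67066933261032 [-0.00186479  0.          0.          0.          0.        ] [ 0.3380771  -0.02264513  1.48948139] [[0.029, -0.9906, 0.1335], [-0.9992, -0.0325, -0.0244], [0.0285, -0.1327, -0.9908]]
wrist 320.71223379879467 320.71223379879467 270.6684418547703 209.59634766663237 [-0.05796024  0.          0.          0.          0.        ] [ 0.30061578 -0.55359578  0.3735698 ] [[0.3688, -0.8876, -0.2759], [-0.9295, -0.3525, -0.1085], [-0.0009, 0.2964, -0.9551]]
```

View pics/scene0.png

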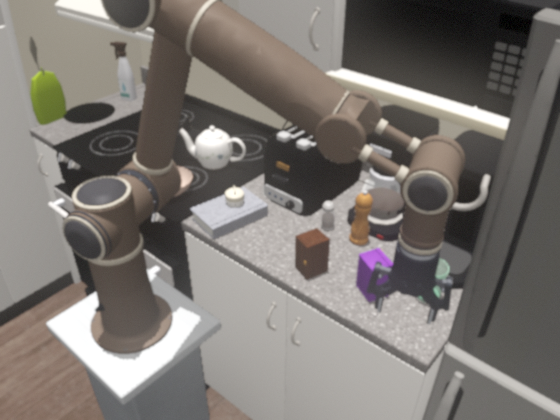

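View pics/top0.png

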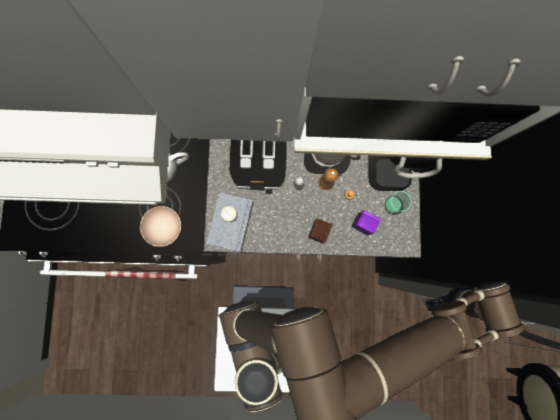

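The scene view shows the dark box at about (312,254), the cookbook at (230,212), the purple look-alike at (375,275) and the gripper at the right. The top view shows the box at (320,231), the cookbook at (229,222), the purple box at (367,222), the mill at (330,178) and the salt shaker at (299,183). I'll enlarge these.

Run:
```python
import cv2
a=cv2.imread("pics/top0.png")[165:265,195:395]; cv2.imwrite("pics/top0c.png",cv2.resize(a,None,fx=4,fy=4,interpolation=cv2.INTER_CUBIC))
a=cv2.imread("pics/scene0.png")[170:310,180:400]; cv2.imwrite("pics/scene0c.png",cv2.resize(a,None,fx=3.6,fy=3.6,interpolation=cv2.INTER_CUBIC))
```

```text
(no output)
```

View pics/top0c.png

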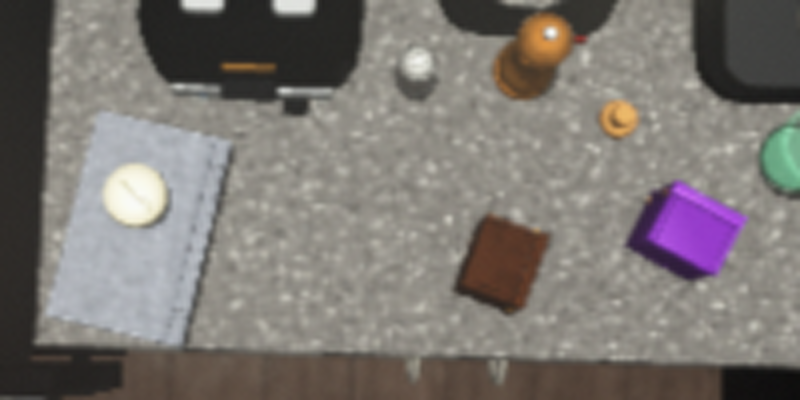

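View pics/scene0c.png

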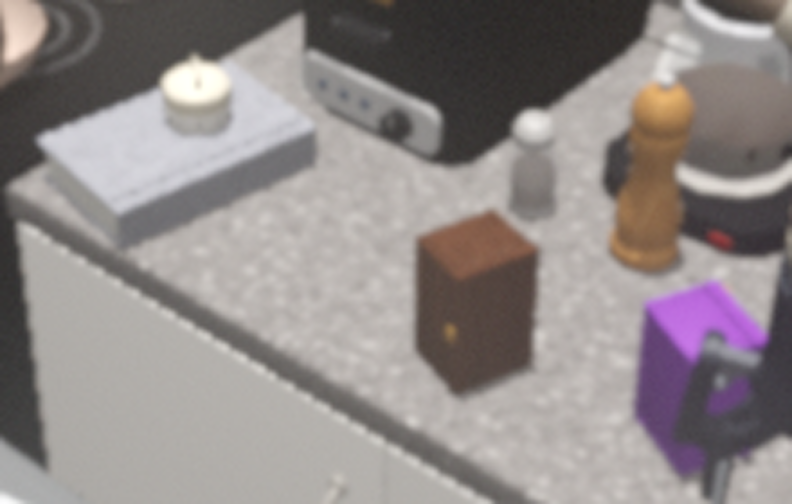

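```bash
cat > h.py <<'E'
import numpy as np,cv2
def load(p): return dict(np.load(p))
def ray(f,uv):
    K=np.array([[f["fx"],0,f["cx"]],[0,f["fy"],f["cy"]],[0,0,1.]])
    p=cv2.undistortPoints(np.array(uv,float).reshape(-1,1,2),K,np.array(f["dist_coeffs"],float)).reshape(-1,2)
    return np.c_[p,np.ones(len(p))]@np.array(f["orientation"]).T
def at(f,uv,z):
    d=ray(f,uv);o=np.array(f["xyz"]);return o+d*((z-o[2])/d[:,2])[:,None]
def proj(f,P):
    K=np.array([[f["fx"],0,f["cx"]],[0,f["fy"],f["cy"]],[0,0,1.]]);R=np.array(f["orientation"]).T
    return cv2.projectPoints(np.array(P,float).reshape(-1,1,3),cv2.Rodrigues(R)[0],-R@np.array(f["xyz"]),K,np.array(f["dist_coeffs"],float))[0].reshape(-1,2)
E
python3 - <<'E'
from h import *
np.set_printoptions(precision=4,suppress=True)
t=load("pics/top0.npz");s=load("pics/scene0.npz")
T=lambda a:np.array(a)/4+[195,165]
S=lambda a:np.array(a)/3.6+[180,170]
def rep(n,P):
    print(n);print(P[:,:2]);print("edges",np.linalg.norm(P-np.roll(P,-1,0),axis=1),"ang",[round(float(np.degrees(np.arctan2(*(np.roll(P,-1,0)-P)[i,1::-1]))),1) for i in range(len(P))],"c",P.mean(0))
rep("box top T",at(t,T([(458,290),(490,214),(549,233),(512,312)]),.112))
rep("box top S",at(s,S([(417,240),(493,212),(537,248),(463,280)]),.112))
rep("box bot S",at(s,S([(418,352),(462,392),(531,366)]),0))
rep("book T",at(t,T([(98,112),(232,143),(180,347),(47,315)]),.04))
rep("book S",at(s,S([(38,142),(230,62),(315,130),(122,208)]),.04))
rep("book spine bottom S",at(s,S([(315,160),(122,245)]),.0))
rep("purple T",at(t,T([(680,182),(746,216),(712,278),(642,235)]),.112))
print("mill,salt,cork base",at(t,T([(517,85),(416,85),(620,122)]),.0))
print("counter edge", at(t,T([(40,347),(400,355),(780,364)]),0))
E
```

```text
box top T
[[ 0.4125 -0.1682]
 [ 0.4816 -0.1958]
 [ 0.4662 -0.2493]
 [ 0.3944 -0.2169]]
edges [0.0744 0.0557 0.0787 0.0519] ang [-21.8, -106.1, 155.7, 69.6] c [ 0.4387 -0.2076  0.112 ]
box top S
[[ 0.4142 -0.1792]
 [ 0.4768 -0.2007]
 [ 0.4634 -0.2506]
 [ 0.4    -0.2324]]
edges [0.0662 0.0516 0.066  0.055 ] ang [-18.9, -105.1, 164.0, 75.0] c [ 0.4386 -0.2157  0.112 ]
box bot S
[[ 0.4202 -0.1788]
 [ 0.4069 -0.2316]
 [ 0.4635 -0.2535]]
edges [0.0544 0.0607 0.0863] ang [-104.2, -21.2, 120.1] c [ 0.4302 -0.2213  0.    ]
book T
[[0.5744 0.1694]
 [0.5489 0.0415]
 [0.3556 0.0825]
 [0.3815 0.2072]]
edges [0.1305 0.1977 0.1274 0.1966] ang [-101.3, 168.0, 78.3, -11.1] c [0.4651 0.1251 0.04  ]
book S
[[0.3808 0.2028]
 [0.5775 0.1664]
 [0.5474 0.0379]
 [0.3637 0.0822]]
edges [0.2    0.132  0.189  0.1218] ang [-10.5, -103.2, 166.4, 81.9] c [0.4673 0.1223 0.04  ]
book spine bottom S
[[0.5561 0.046 ]
 [0.3638 0.0862]]
edges [0.1965 0.1965] ang [168.2, -11.8] c [ 0.46    0.0661 -0.    ]
purple T
[[ 0.5162 -0.3679]
 [ 0.4872 -0.428 ]
 [ 0.4302 -0.3968]
 [ 0.467  -0.3334]]
edges [0.0667 0.0649 0.0733 0.0601] ang [-115.8, 151.3, 59.9, -35.0] c [ 0.4752 -0.3815  0.112 ]
mill,salt,cork base [[ 0.6217 -0.2346  0.    ]
 [ 0.6183 -0.135   0.    ]
 [ 0.5882 -0.3367  0.    ]]
counter edge [[ 0.3521  0.2186  0.    ]
 [ 0.3546 -0.1255  0.    ]
 [ 0.3567 -0.4931  0.    ]]
```

```bash
cat > go.py <<'E'
import sys,numpy as np
from workcell import bot
# usage: go.py x y z angdeg(tool x heading)
x,y,z,a=map(float,sys.argv[1:5])
s=bot.state();R=np.array(s["eef_rot"]);p=np.array(s["position"])
d=R.T@(np.array([x,y,z])-p)*100
h=np.degrees(np.arctan2(R[1,0],R[0,0]))
print("t",s["t"],"p",np.round(p,4),"head",round(h,2),"F",np.round(s["ft_force"],1),"w",s["grip_width"],"q",np.round(s["q"],2))
print("cmd x y z",np.round(d,2),"roll",round(-(a-h),2),"dist",np.linalg.norm(d))
E
python3 go.py .40 -.29 .231 -19
```

```text
t 0.15 p [ 0.2303 -0.5803  0.2303] head -68.36 F [-0.3 -0.8  0.7] w 1.0037777853204155 q [-1.26  0.31  1.63 -0.    1.2  -0.07]
cmd x y z [-20.73  -0.03  26.48] roll -49.36 dist 33.62752719673674
```

Emit:
{"op": "send_rows", "data": {"commands": [4, -2.6, 0, 3.3, -6.2, 4, -5.2, 0, 6.6, -12.4, 4, -7.8, 0, 9.9, -18.6, 4, -10.4, 0, 13.2, -24.8, 4, -13, 0, 16.5, -31, 4, -15.6, 0, 19.8, -37.2, 4, -18.2, 0, 23.1, -43.3, 4, -20.7, 0, 26.5, -49.4]}}

```text
t: 0.82
position: [0.3987, -0.291, 0.2305]
eef_rot: [[0.947, -0.001, 0.32], [-0.32, 0.002, 0.947], [-0.001, -1.0, 0.002]]
ft_force: [1.0, -0.6, 0.4]
grip_width: 0.467
```

```bash
python3 go.py .40 -.29 .231 -19
python3 - <<'E'
from workcell import bot
import cv2,numpy as np
for n in ["wrist","scene"]:
    f=bot.grab_frame(n); np.savez(f"pics/{n}1.npz",**f)
    a=f["color"][:,:,::-1]
    cv2.imwrite(f"pics/{n}1.png",a)
E
```

```text
t 0.8167 p [ 0.3987 -0.291   0.2305] head -18.68 F [ 1.  -0.6  0.4] w 0.46683238762699775 q [-0.72  0.05  1.94  0.    1.15 -0.39]
cmd x y z [ 0.09 -0.05  0.13] roll 0.32 dist 0.1667941569736313
```

View pics/wrist1.png

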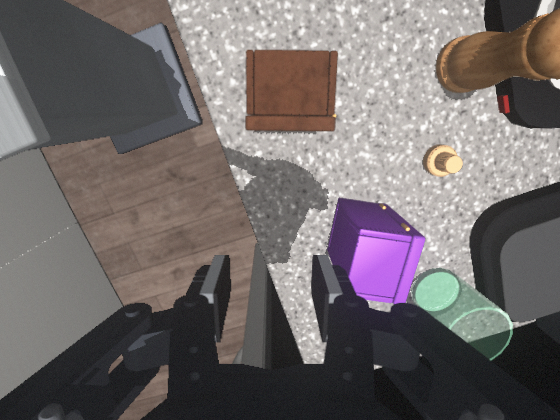

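View pics/scene1.png

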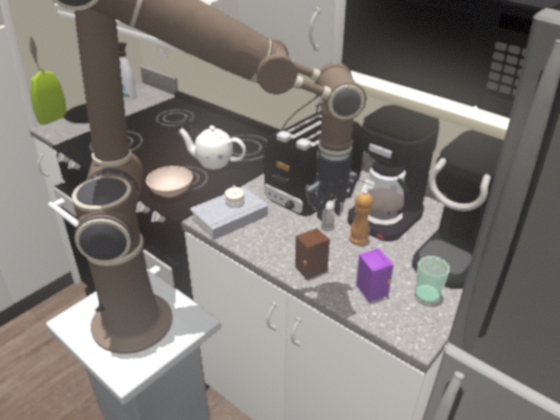

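```bash
python3 - <<'E'
import cv2
a=cv2.imread("pics/wrist1.png")[30:150,220:440]; cv2.imwrite("pics/w1c.png",cv2.resize(a,None,fx=3.6,fy=3.6,interpolation=cv2.INTER_CUBIC))
E
python3 - <<'E'
from h import *
np.set_printoptions(precision=4,suppress=True)
w=load("pics/wrist1.npz")
P=at(w,[(246,51),(337,50),(336,131),(246,130)],.112)
print(w["xyz"],P,P.mean(0));d=np.roll(P,-1,0)-P;print(np.linalg.norm(d,axis=1),np.degrees(np.arctan2(d[:,1],d[:,0])))
Q=at(w,[(336,199),(327,257)],.112);print(Q)
E
```

```text
[ 0.423  -0.2206  0.3741] [[ 0.4192 -0.1732  0.112 ]
 [ 0.4843 -0.1943  0.112 ]
 [ 0.4673 -0.2518  0.112 ]
 [ 0.3994 -0.2281  0.112 ]] [ 0.4426 -0.2119  0.112 ]
[0.0685 0.06   0.0719 0.0584] [ -17.8958 -106.4764  160.797    70.2067]
[[ 0.4523 -0.3062  0.112 ]
 [ 0.4305 -0.3559  0.112 ]]
```

View pics/w1c.png

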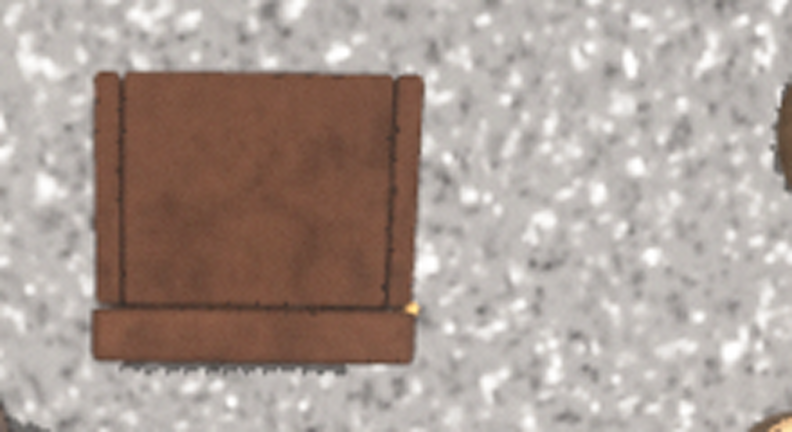

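```bash
python3 go.py .421 -.276 .100 -19
```

```text
t 0.9167 p [ 0.4006 -0.2878  0.2304] head -18.48 F [ 0.1  0.1 -0.1] w 0.46938342872253613 q [-0.71  0.05  1.94  0.    1.15 -0.39]
cmd x y z [ 1.58 13.04  1.71] roll 0.52 dist 13.249813748275466
```

Emit:
{"op": "send_rows", "data": {"commands": [4, 1.6, 2, 1, 0.5, 4, 1.6, 5, 1.7, 0.5, 4, 1.6, 8, 1.7, 0.5, 4, 1.6, 10.5, 1.7, 0.5, 4, 1.6, 12.3, 1.7, 0.5, 4, 1.6, 13, 1.7, 0.5, 4, 1.6, 13, 1.7, 0.5]}}

```text
t: 1.5
position: [0.4193, -0.2755, 0.0983]
eef_rot: [[0.945, -0.004, 0.326], [-0.326, 0.008, 0.945], [-0.006, -1.0, 0.006]]
ft_force: [0.7, -0.5, 0.1]
grip_width: 0.472
```

```bash
python3 go.py .4334 -.240 .100 -19;  python3 - <<'E'
from workcell import bot
import cv2,numpy as np
ims=[]
for n in ["wrist"]:
    f=bot.grab_frame(n); np.savez(f"pics/{n}2.npz",**f)
    cv2.imwrite(f"pics/{n}2.png",f["color"][:,:,::-1])
E
```

```text
t 1.5 p [ 0.4193 -0.2755  0.0983] head -19.04 F [ 0.7 -0.5  0.1] w 0.47164454398623545 q [-0.67  0.25  2.01  0.    0.88 -0.34]
cmd x y z [ 0.17 -0.15  3.82] roll -0.04 dist 3.823306973272609
```

View pics/wrist2.png

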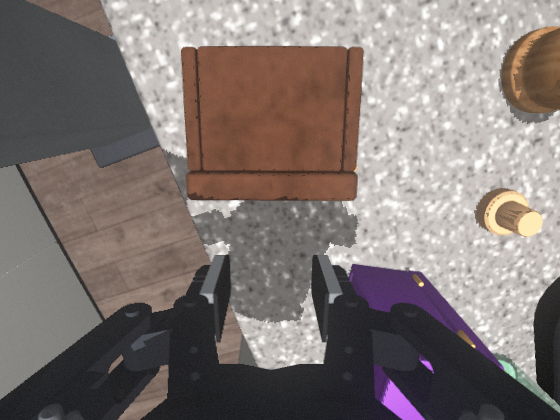

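Emit:
{"op": "send_rows", "data": {"commands": [4, 0, -0.2, 1.2, 0, 4, 0, -0.2, 2.2, 0, 4, 0, -0.2, 2.8, 0, 4, 0, -0.2, 3.4, 0, 4, 0, -0.2, 4.0, 0, 4, 0, -0.2, 4.6, 0, 4, 0, -0.2, 5.2, 0, 4, 0, -0.2, 5.2, 0]}}

```text
t: 2.22
position: [0.4377, -0.2259, 0.1021]
eef_rot: [[0.946, -0.001, 0.325], [-0.325, 0.006, 0.946], [-0.003, -1.0, 0.006]]
ft_force: [1.5, -0.9, 1.0]
grip_width: 0.468
```

```bash
cat > look.py <<'E'
import sys
from workcell import bot
import cv2,numpy as np
for n in sys.argv[2:]:
    f=bot.grab_frame(n); np.savez(f"pics/{n}{sys.argv[1]}.npz",**f)
    a=f["color"][:,:,::-1]; cv2.imwrite(f"pics/{n}{sys.argv[1]}.png",a)
    if n=="scene": cv2.imwrite(f"pics/{n}{sys.argv[1]}c.png",cv2.resize(a[170:310,180:400],None,fx=3.6,fy=3.6,interpolation=cv2.INTER_CUBIC))
    if n=="top": cv2.imwrite(f"pics/{n}{sys.argv[1]}c.png",cv2.resize(a[165:265,195:395],None,fx=4,fy=4,interpolation=cv2.INTER_CUBIC))
E
python3 go.py .4334 -.240 .100 -19; python3 look.py 3 scene wrist
```

```text
t 2.2167 p [ 0.4377 -0.2259  0.1021] head -18.98 F [ 1.5 -0.9  1. ] w 0.4682327858547602 q [-0.57  0.23  2.03  0.01  0.88 -0.24]
cmd x y z [ 0.05  0.2  -1.48] roll 0.02 dist 1.4914201358374874
```

View pics/scene3c.png

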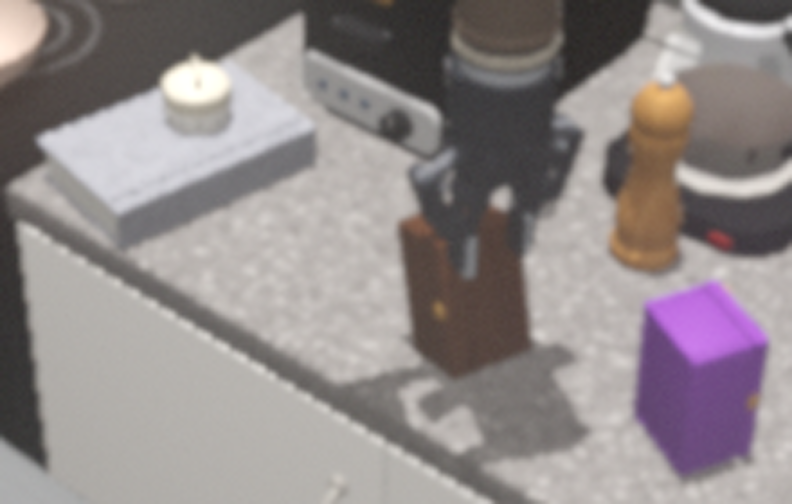

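View pics/wrist3.png

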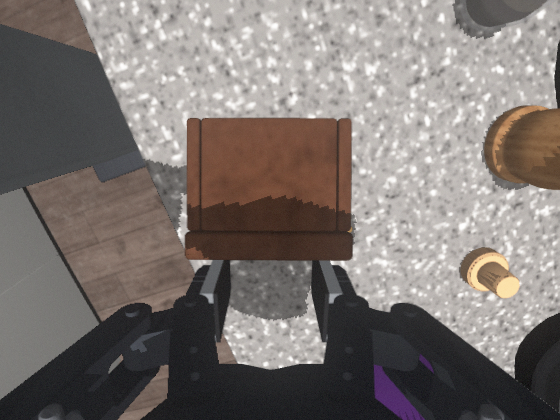

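The box is tilting left, with its lid bottom edge raised, and the fingers are square on the lid face. I'll keep pushing.

Emit:
{"op": "send_rows", "data": {"commands": [4, 0, 0, 0.7, 0, 4, 0, 0, 1.4, 0, 4, 0, 0, 2.1, 0, 4, 0, 0, 2.8, 0, 4, 0, 0, 3.3, 0, 4, 0, 0, 3.3, 0, 4, 0, 0, 3.3, 0]}}

```text
t: 2.9
position: [0.448, -0.1948, 0.1018]
eef_rot: [[0.946, -0.002, 0.324], [-0.324, 0.006, 0.946], [-0.004, -1.0, 0.005]]
ft_force: [-0.3, 0.1, 0.4]
grip_width: 0.47
```

```bash
python3 go.py .4334 -.240 .100 -19; python3 look.py 4 scene
```

```text
t 2.9 p [ 0.448  -0.1948  0.1018] head -18.93 F [-0.3  0.1  0.4] w 0.4698348107700051 q [-0.5   0.22  2.04  0.01  0.88 -0.18]
cmd x y z [ 0.08  0.16 -4.75] roll 0.07 dist 4.7500250327227995
```

View pics/scene4c.png

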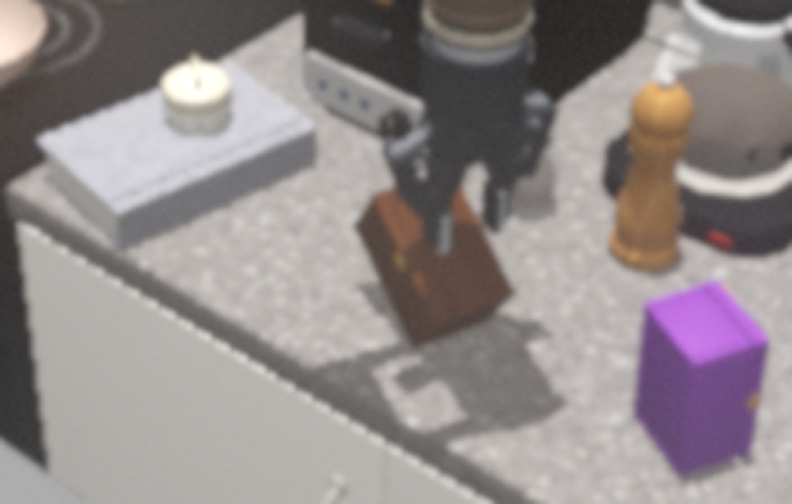

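Emit:
{"op": "send_rows", "data": {"commands": [4, 0, 0, 0, 0, 4, 0, 0, 0, 0, 4, 0, 0, 0, 0, 4, 0, 0, 0, 0]}}

```text
t: 3.28
position: [0.448, -0.1954, 0.1019]
eef_rot: [[0.946, -0.002, 0.325], [-0.325, 0.006, 0.946], [-0.004, -1.0, 0.005]]
ft_force: [0.4, 0.9, 0.1]
grip_width: 0.469
```

```bash
python3 look.py 5 scene top
```

```text
(no output)
```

View pics/scene5c.png

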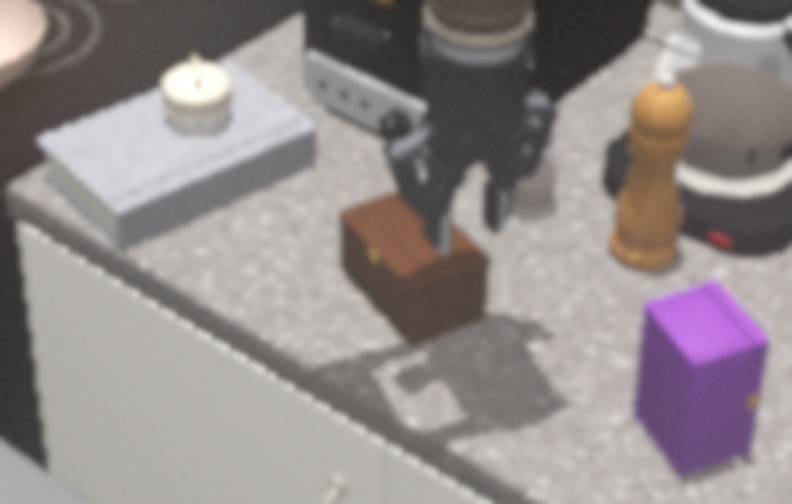

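View pics/top5c.png

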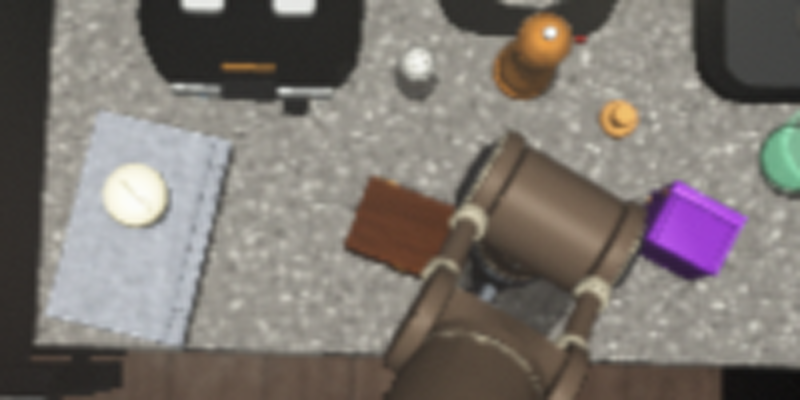

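The box is on its base with the lid up. Its top corners are at (342,212), (412,279) and (487,257) in the scene crop, and its left end runs (372,177) to (346,243) in the top crop.

```bash
python3 - <<'E'
from h import *
np.set_printoptions(precision=4,suppress=True)
t=load("pics/top5.npz");s=load("pics/scene5.npz")
T=lambda a:np.array(a)/4+[195,165]
S=lambda a:np.array(a)/3.6+[180,170]
def rep(n,P):
    d=np.diff(P,axis=0);print(n,P[:,:2].tolist(),np.linalg.norm(d,axis=1),np.degrees(np.arctan2(d[:,1],d[:,0])))
rep("S top",at(s,S([(342,212),(412,279),(487,257)]),.06))
rep("S bot",at(s,S([(345,270),(416,342),(485,310)]),0))
rep("T top",at(t,T([(372,177),(346,243),(418,275)]),.06))
E
python3 go.py .4334 -.240 .130 -11.5
```

```text
S top [[0.45561436761957785, -0.07185013808873175], [0.42738508767606453, -0.16537430363602312], [0.48497757007164055, -0.19193041059931237]] [0.0977 0.0634] [-106.7959  -24.7546]
S bot [[0.4587562578298042, -0.07238166521936651], [0.42817541622458666, -0.17043936578255714], [0.4927305113196251, -0.18755399103663728]] [0.1027 0.0668] [-107.3209  -14.8485]
T top [[0.5182669021901956, -0.09122020418593871], [0.4557196684999787, -0.06865916225725499], [0.42808239957171806, -0.13629265614397662]] [0.0665 0.0731] [ 160.1654 -112.2265]
t 3.3833 p [ 0.448  -0.1953  0.1019] head -18.97 F [ 0.7 -0.5  0.4] w 0.4669797763773631 q [-0.5   0.22  2.04  0.01  0.88 -0.18]
cmd x y z [ 0.06 -2.83 -4.69] roll -7.47 dist 5.4765677838441
```

The box lines up too close to the far end of the spine: box lateral range is about .448–.524 and the spine runs .332–.529. I'll first nudge it about 4 cm toward the robot from its hinge side, squaring its yaw at the same time, and then push it to the book.

Emit:
{"op": "send_rows", "data": {"commands": [4, 0, -2, -1, 0, 4, 0, -5, -1, 0, 4, 0, -8, -1, 0, 4, 0, -9, -1, 0]}}

```text
t: 3.72
position: [0.4474, -0.207, 0.1962]
eef_rot: [[0.946, 0.004, 0.325], [-0.325, 0.002, 0.946], [0.003, -1.0, 0.004]]
ft_force: [0.2, -1.6, 0.4]
grip_width: 0.468
```

```bash
python3 look.py 6 wrist; python3 go.py .535 -.155 .19 78.5
```

```text
t 3.7667 p [ 0.448  -0.2072  0.1967] head -18.98 F [1.5 0.1 1.1] w 0.46965306705353416 q [-0.52  0.09  1.97  0.    1.08 -0.2 ]
cmd x y z [6.52 0.73 7.77] roll -97.48 dist 10.170230681699115
```

View pics/wrist6.png

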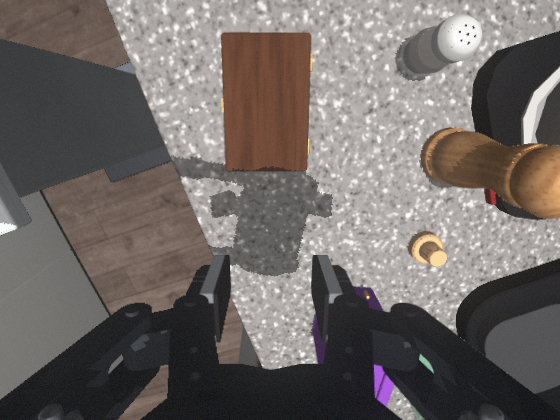

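Run:
```python
from h import *
np.set_printoptions(precision=4,suppress=True)
w=load("pics/wrist6.npz")
P=at(w,[(221.5,32.5),(310.5,32.5),(308,171),(226,170)],.06)
d=np.roll(P,-1,0)-P;print(P,P.mean(0),np.linalg.norm(d,axis=1),np.degrees(np.arctan2(d[:,1],d[:,0])))
print(at(w,[(410,62),(450,158)],0))
```

```text
[[ 0.4554 -0.0668  0.06  ]
 [ 0.5222 -0.0898  0.06  ]
 [ 0.4871 -0.1956  0.06  ]
 [ 0.4191 -0.1712  0.06  ]] [ 0.4709 -0.1308  0.06  ] [0.0706 0.1115 0.0723 0.1105] [ -19.0061 -108.3299  160.2398   70.8247]
[[ 0.6195 -0.1362  0.    ]
 [ 0.6406 -0.2442  0.    ]]
```

Emit:
{"op": "send_rows", "data": {"commands": [4, 1.5, 0, 1.7, -7, 4, 3, 0, 3.4, -14, 4, 4.5, 0, 5.1, -21, 4, 6, 0, 6.8, -28, 4, 6.3, 0, 7.8, -35, 4, 6.3, 0, 7.8, -42, 4, 6.3, 0, 7.8, -49, 4, 6.3, 0, 7.8, -56]}}

```text
t: 4.43
position: [0.5322, -0.1532, 0.1953]
eef_rot: [[0.794, 0.003, -0.607], [0.607, 0.002, 0.794], [0.004, -1.0, 0.0]]
ft_force: [-0.3, 0.3, -0.5]
grip_width: 0.472
```

```bash
python3 go.py .534 -.153 .19 78.5
```

```text
t 4.4333 p [ 0.5322 -0.1532  0.1953] head 37.41 F [-0.3  0.3 -0.5] w 0.4723252990052432 q [-0.36  0.21  1.84  0.    1.09 -1.02]
cmd x y z [ 0.16  0.53 -0.1 ] roll -41.09 dist 0.5587188575418638
```

Emit:
{"op": "send_rows", "data": {"commands": [4, 0.2, 0, -0.1, -7, 4, 0.2, 0, -0.1, -14, 4, 0.2, 0, -0.1, -21, 4, 0.2, 0, -0.1, -28, 4, 0.2, 0, -0.1, -35, 4, 0.2, 0, -0.1, -41.1, 4, 0.2, 0, -0.1, -41.1]}}

```text
t: 5.02
position: [0.5334, -0.1524, 0.1934]
eef_rot: [[0.197, 0.0, -0.98], [0.98, 0.003, 0.197], [0.003, -1.0, 0.0]]
ft_force: [0.1, 0.1, 1.0]
grip_width: 0.468
```

```bash
python3 look.py 7 wrist; python3 go.py .534 -.153 .03 78.5
```

```text
t 5.0667 p [ 0.5334 -0.1524  0.1936] head 78.38 F [0.  0.3 0.4] w 0.47023630911430475 q [-0.36  0.21  1.83  0.    1.09 -1.73]
cmd x y z [-0.1  16.36 -0.07] roll -0.12 dist 16.364829745319362
```

View pics/wrist7.png

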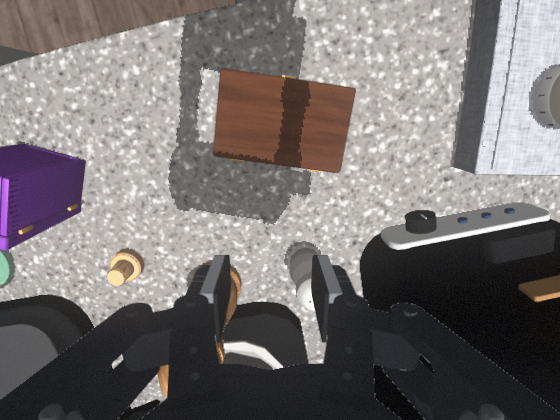

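Run:
```python
from h import *
w=load("pics/wrist7.npz");a=cv2.imread("pics/wrist7.png")
c=np.array([.533,-.152]);tx=np.array([.199,.98]);tz=np.array([-.98,.199])
for (hx,hz,z,col) in [(.035,.011,.03,(0,255,255)),(.043,.043,.105,(0,0,255))]:
    q=[np.r_[c+i*hx*tx+j*hz*tz,z] for i,j in [(-1,-1),(1,-1),(1,1),(-1,1)]]
    cv2.polylines(a,[proj(w,q).astype(int).reshape(-1,1,2)],True,col,1)
th=np.linspace(0,6.28,40)
for (x,y,r,h,col) in [(.6188,-.1355,.022,0,(0,255,0)),(.6188,-.1355,.022,.09,(255,255,0)),(.6217,-.2346,.029,0,(0,255,0))]:
    cv2.polylines(a,[proj(w,np.c_[x+r*np.cos(th),y+r*np.sin(th),0*th+h]).astype(int).reshape(-1,1,2)],True,col,1)
cv2.imwrite("pics/w7o.png",a)
P=at(w,[(220,69),(356,88),(342,173),(212,155)],.06);d=np.roll(P,-1,0)-P;print(P.mean(0),np.linalg.norm(d,axis=1),np.degrees(np.arctan2(d[:,1],d[:,0])))
print("spine pts top",at(w,[(455,168),(480,0)],[.0,.0]) if 0 else at(w,[(453,168),(472,20)],0))
```

```text
[ 0.47056606 -0.13011392  0.06      ] [0.11152191 0.07099681 0.11412727 0.06987921] [  71.23722617  -17.31640874 -109.31484645  160.5746937 ]
spine pts top [[0.55461245 0.04347063 0.        ]
 [0.41173313 0.07049266 0.        ]]
```

View pics/w7o.png

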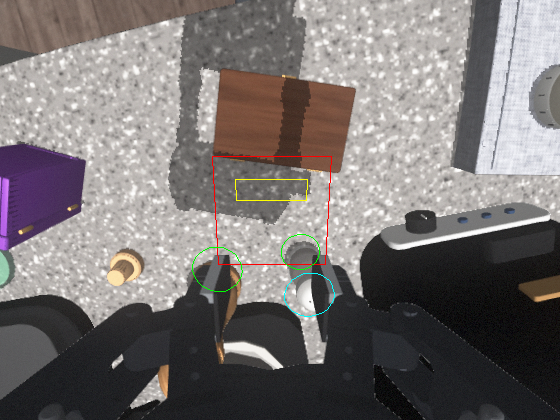

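Emit:
{"op": "send_rows", "data": {"commands": [4, 0, 3, 0, 0, 4, 0, 6.5, 0, 0, 4, 0, 10, 0, 0, 4, 0, 13, 0, 0, 4, 0, 15.3, 0, 0, 4, 0, 16.3, 0, 0, 4, 0, 16.3, 0, 0]}}

```text
t: 5.65
position: [0.5305, -0.1508, 0.0272]
eef_rot: [[0.203, -0.006, -0.979], [0.979, 0.006, 0.203], [0.004, -1.0, 0.007]]
ft_force: [-0.0, 0.7, -0.6]
grip_width: 0.474
```

```bash
python3 look.py 8 wrist; python3 go.py .534 -.153 .03 78.5
```

```text
t 5.7 p [ 0.5324 -0.1514  0.0293] head 78.3 F [ 0.2 -0.8  0.6] w 0.4668559885240466 q [-0.36  0.45  1.91  0.    0.78 -1.73]
cmd x y z [-0.12 -0.07 -0.19] roll -0.2 dist 0.2372148722951932
```

View pics/wrist8.png

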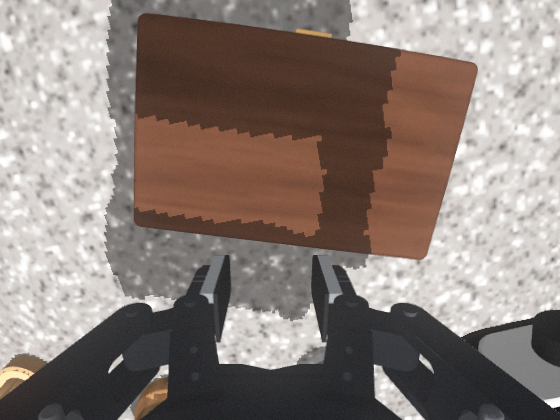

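Emit:
{"op": "send_rows", "data": {"commands": [4, 0.7, 0, 0.5, 0, 4, 0.7, 0, 1.2, 0, 4, 0.7, 0, 1.8, 0, 4, 0.7, 0, 2.4, 0, 4, 0.7, 0, 3, 0, 4, 0.7, 0, 3.6, 0, 4, 0.7, 0, 4.2, 0, 4, 0.7, 0, 4.2, 0]}}

```text
t: 6.37
position: [0.4925, -0.1362, 0.0302]
eef_rot: [[0.203, -0.001, -0.979], [0.979, 0.004, 0.203], [0.004, -1.0, 0.002]]
ft_force: [2.7, 0.4, 2.4]
grip_width: 0.465
```

```bash
python3 look.py 9 wrist; python3 go.py .4766 -.133 .03 78.5
```

```text
t 6.4167 p [ 0.4925 -0.1362  0.03  ] head 78.31 F [2.3 0.7 1.4] w 0.4679056344555892 q [-0.36  0.39  2.01  0.    0.74 -1.73]
cmd x y z [-0.01  0.    1.62] roll -0.19 dist 1.6208167147501071
```

View pics/wrist9.png

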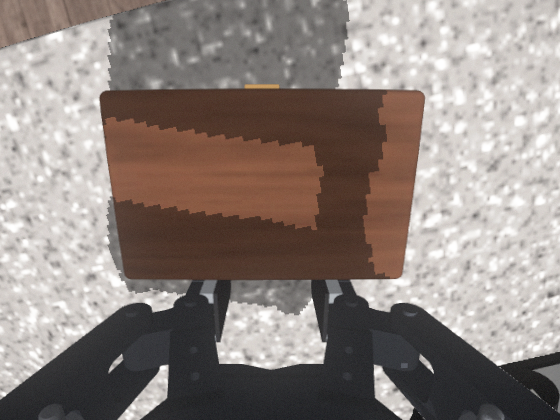

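The box is now square to the fingers, with its top edge from (100,91) to (424,93). I'll push the remaining ~1.6 cm, then back off and rise.

Emit:
{"op": "send_rows", "data": {"commands": [4, 0, 0, 0.6, 0, 4, 0, 0, 1.2, 0, 4, 0, 0, 1.7, 0, 4, 0, 0, 1.7, 0, 4, 0, 0, 0.8, 0, 4, 0, 0, -1, 0, 4, 0, 0, -1.8, 0, 4, 0, -1, -1.8, 0]}}

```text
t: 7.08
position: [0.5101, -0.1398, 0.0386]
eef_rot: [[0.202, -0.005, -0.979], [0.979, 0.005, 0.202], [0.004, -1.0, 0.006]]
ft_force: [-0.8, -0.3, -0.2]
grip_width: 0.467
```

```bash
python3 go.py .42 -.23 .19 -11.5
```

```text
t 7.0833 p [ 0.5101 -0.1398  0.0386] head 78.33 F [-0.8 -0.3 -0.2] w 0.4669331771369193 q [-0.35  0.4   1.97  0.    0.78 -1.72]
cmd x y z [-10.6  -15.15   7.08] roll 89.83 dist 19.795991199093933
```

Emit:
{"op": "send_rows", "data": {"commands": [4, 0, -4, 0, 0, 4, 0, -8, 0, 0, 4, 0, -12, 0, 0, 4, 0, -15, 0, 7, 4, -2.5, -15, 1.8, 14, 4, -5, -15, 3.6, 21, 4, -7.5, -15, 5.4, 28, 4, -10, -15, 7.2, 35]}}

```text
t: 7.75
position: [0.4181, -0.2238, 0.189]
eef_rot: [[0.731, -0.006, -0.683], [0.683, 0.006, 0.731], [-0.001, -1.0, 0.009]]
ft_force: [-0.6, 0.1, 0.4]
grip_width: 0.467
```

```bash
python3 go.py .41 -.226 .19 -11.5
```

```text
t 7.75 p [ 0.4181 -0.2238  0.189 ] head 43.05 F [-0.6  0.1  0.4] w 0.4673292806279794 q [-0.58  0.07  2.01  0.    1.07 -1.34]
cmd x y z [-0.74 -0.1   0.39] roll 54.55 dist 0.8470688911963979
```

Emit:
{"op": "send_rows", "data": {"commands": [4, -0.7, 0, 0.4, 7, 4, -0.7, 0, 0.4, 14, 4, -0.7, 0, 0.4, 21, 4, -0.7, 0, 0.4, 28, 4, -0.7, 0, 0.4, 35, 4, -0.7, 0, 0.4, 42, 4, -0.7, 0, 0.4, 49, 4, -0.7, 0, 0.4, 54.5]}}

```text
t: 8.42
position: [0.409, -0.2249, 0.1889]
eef_rot: [[0.979, -0.009, 0.204], [-0.204, 0.007, 0.979], [-0.01, -1.0, 0.005]]
ft_force: [0.2, -0.2, 0.2]
grip_width: 0.468
```

```bash
python3 look.py 10 wrist top; python3 go.py .41 -.226 .03 -11.5
```

```text
t 8.5167 p [ 0.4092 -0.225   0.1889] head -11.42 F [-0.1  0.2 -0.7] w 0.4665134225929104 q [-0.6   0.06  2.03  0.    1.07 -0.4 ]
cmd x y z [ 0.25 15.89 -0.17] roll 0.08 dist 15.893128756603803
```

View pics/wrist10.png

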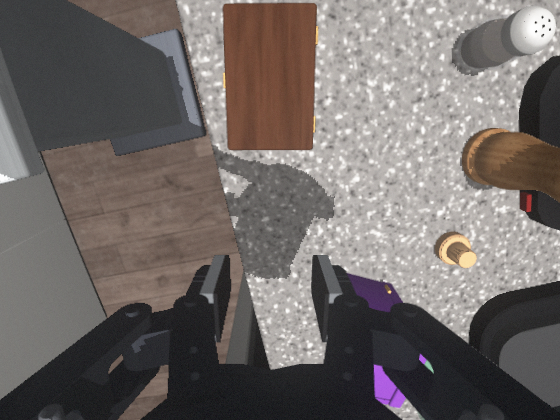

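View pics/top10c.png

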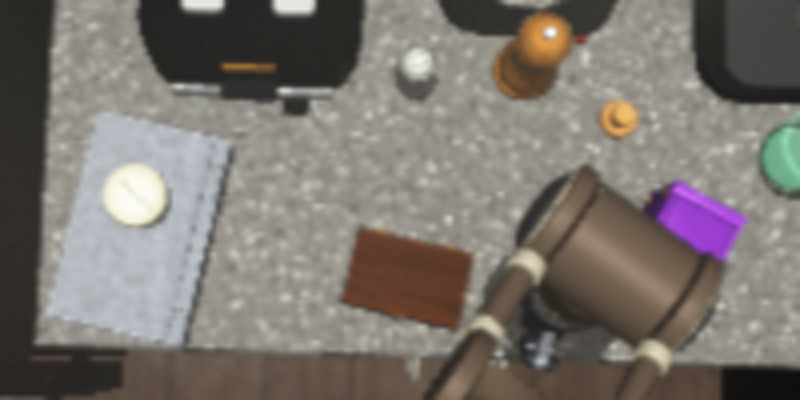

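Run:
```python
from h import *
np.set_printoptions(precision=4,suppress=True)
t=load("pics/top10.npz");w=load("pics/wrist10.npz")
T=lambda a:np.array(a)/4+[195,165]
n=np.array([.199,.98]);tt=np.array([.98,-.199])
def rep(P):
    P=P[:,:2];d=np.roll(P,-1,0)-P;c=P.mean(0);print(c,"n",c@n,"lat",c@tt,np.linalg.norm(d,axis=1),np.degrees(np.arctan2(d[:,1],d[:,0])));print(P@n,P@tt)
rep(at(t,T([(360,229),(343,301),(458,328),(472,253)]),.06))
rep(at(w,[(223,3),(317,3),(314,150),(228,149)],.06))
```

```text
[ 0.4254 -0.1273] n -0.0401195184884921 lat 0.4421980956814116 [0.0687 0.1092 0.0708 0.1066] [ 168.3061 -101.4402   -9.5694   79.6758]
[ 0.0137  0.0139 -0.0952 -0.0929] [0.476  0.4073 0.4074 0.4781]
[ 0.428  -0.1276] n -0.039871841820118166 lat 0.44486747200008503 [0.0714 0.1114 0.0725 0.1109] [ -11.9416 -101.0703  167.6318   78.358 ]
[ 0.016   0.0154 -0.096  -0.0949] [0.409  0.4805 0.4813 0.4087]
```

Emit:
{"op": "send_rows", "data": {"commands": [4, 0, 3, 0, 0, 4, 0, 6.5, 0, 0, 4, 0, 10, 0, 0, 4, 0, 13, 0, 0, 4, 0, 15.3, 0, 0, 4, 0, 16.2, 0, 0, 4, 0, 16.2, 0.8, 0, 4, 0, 16.2, 1.6, 0]}}

```text
t: 9.18
position: [0.4112, -0.2079, 0.0273]
eef_rot: [[0.98, -0.009, 0.198], [-0.198, 0.007, 0.98], [-0.01, -1.0, 0.005]]
ft_force: [0.1, -0.3, 0.2]
grip_width: 0.469
```

```bash
python3 go.py .4375 -.0945 .028 -11.5
```

```text
t 9.1833 p [ 0.4112 -0.2079  0.0273] head -11.42 F [ 0.1 -0.3  0.2] w 0.46914553363673295 q [-0.56  0.32  2.12  0.    0.71 -0.37]
cmd x y z [ 3.300e-01 -1.000e-02  1.164e+01] roll 0.08 dist 11.640789325176371
```

Emit:
{"op": "send_rows", "data": {"commands": [4, 0, 0, 0.8, 0, 4, 0, 0, 1.6, 0, 4, 0, 0, 2.4, 0, 4, 0, 0, 3.2, 0, 4, 0, 0, 4, 0, 4, 0, 0, 4.8, 0, 4, 0, 0, 5.6, 0, 4, 0, 0, 6.4, 0]}}

```text
t: 9.85
position: [0.4253, -0.1455, 0.0288]
eef_rot: [[0.98, -0.006, 0.197], [-0.197, 0.005, 0.98], [-0.007, -1.0, 0.004]]
ft_force: [-0.5, -5.3, 4.6]
grip_width: 0.469
```

Emit:
{"op": "send_rows", "data": {"commands": [4, 0, 0, 0.8, 0, 4, 0, 0, 1.6, 0, 4, 0, 0, 2.4, 0, 4, 0, 0, 3.2, 0, 4, 0, 0, 4, 0, 4, 0, 0, 4.8, 0, 4, 0, 0, 5.4, 0, 4, 0, 0, 5.4, 0]}}

```text
t: 10.52
position: [0.4358, -0.0909, 0.0288]
eef_rot: [[0.98, -0.007, 0.197], [-0.197, 0.006, 0.98], [-0.008, -1.0, 0.005]]
ft_force: [-0.3, 1.3, -1.0]
grip_width: 0.465
```

```bash
python3 go.py .4375 -.0945 .028 -11.5; python3 look.py 11 wrist scene
```

```text
t 10.5167 p [ 0.4358 -0.0909  0.0288] head -11.35 F [-0.3  1.3 -1. ] w 0.46516817856936366 q [-0.31  0.29  2.16  0.01  0.7  -0.11]
cmd x y z [ 0.24  0.08 -0.32] roll 0.15 dist 0.406808021744212
```

View pics/wrist11.png

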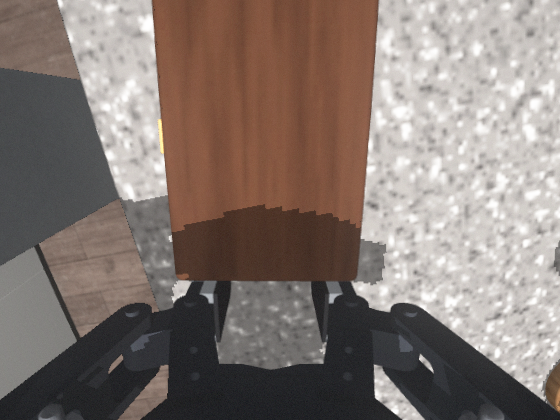

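View pics/scene11c.png

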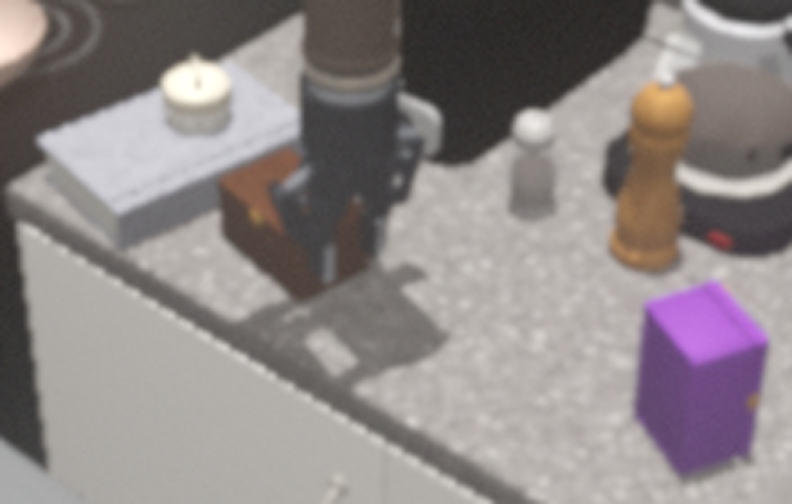

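Emit:
{"op": "send_rows", "data": {"commands": [4, 0, 0, 0.4, 0, 4, 0, 0, 0.8, 0, 4, 0, 0, 1.2, 0, 4, 0, 0, 1.6, 0, 4, 0, 0, 2.0, 0, 4, 0, 0, 2.4, 0, 4, 0, 0, 2.6, 0, 4, 0, 0, 2.7, 0]}}

```text
t: 11.28
position: [0.4406, -0.0646, 0.0286]
eef_rot: [[0.98, -0.008, 0.197], [-0.197, 0.006, 0.98], [-0.009, -1.0, 0.005]]
ft_force: [-0.4, -2.1, -0.5]
grip_width: 0.47
```

```bash
python3 go.py .4375 -.0945 .028 -11.5; python3 look.py 12 top scene
python3 - <<'E'
import cv2
a=cv2.imread("pics/scene12.png")[180:260,180:300]; cv2.imwrite("pics/s12d.png",cv2.resize(a,None,fx=6.5,fy=6.5,interpolation=cv2.INTER_CUBIC))
E
```

```text
t 11.2833 p [ 0.4406 -0.0646  0.0286] head -11.33 F [-0.4 -2.1 -0.5] w 0.4703786746080944 q [-0.25  0.29  2.16  0.01  0.7  -0.05]
cmd x y z [ 0.29  0.05 -3.  ] roll 0.17 dist 3.009776974518343
```

View pics/s12d.png

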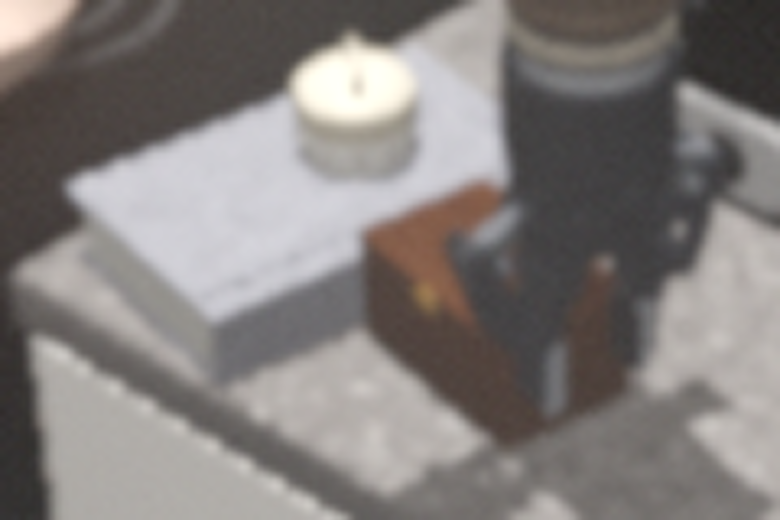

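View pics/top12c.png

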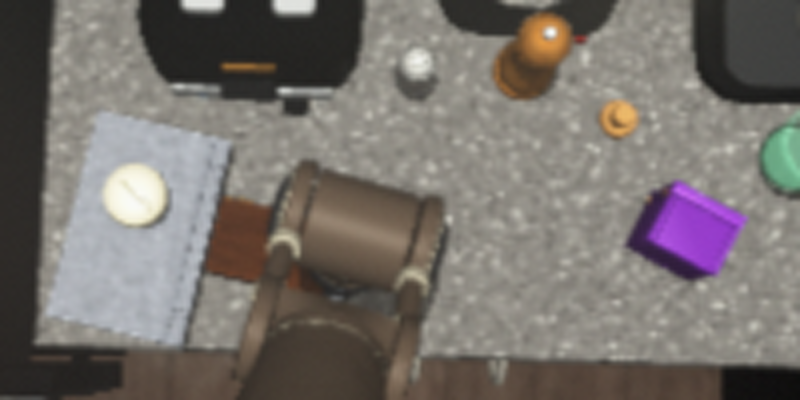

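Emit:
{"op": "send_rows", "data": {"commands": [4, 0, 0, 0.15, 0, 4, 0, 0, 0.3, 0, 4, 0, 0, 0.45, 0]}}

```text
t: 11.63
position: [0.4415, -0.0602, 0.0287]
eef_rot: [[0.98, -0.008, 0.197], [-0.197, 0.007, 0.98], [-0.009, -1.0, 0.005]]
ft_force: [0.3, -2.8, -0.6]
grip_width: 0.471
```

Emit:
{"op": "send_rows", "data": {"commands": [4, 0, 0, 0.15, 0, 4, 0, 0, 0.3, 0]}}

```text
t: 11.8
position: [0.442, -0.058, 0.0288]
eef_rot: [[0.981, -0.008, 0.196], [-0.196, 0.005, 0.981], [-0.009, -1.0, 0.003]]
ft_force: [-2.1, -11.1, -0.3]
grip_width: 0.468
```

```bash
python3 go.py .4375 -.0945 .028 -11.5; python3 look.py 13 top scene
python3 - <<'E'
import cv2,numpy as np
a=cv2.imread("pics/scene13.png")[180:260,180:300]; cv2.imwrite("pics/s13d.png",cv2.resize(a,None,fx=6.5,fy=6.5,interpolation=cv2.INTER_CUBIC))
a=cv2.imread("pics/top13.png")[185:260,200:275]; cv2.imwrite("pics/t13d.png",cv2.resize(a,None,fx=8,fy=8,interpolation=cv2.INTER_CUBIC))
E
```

```text
t 11.8 p [ 0.442  -0.058   0.0288] head -11.3 F [ -2.1 -11.1  -0.3] w 0.4684744517387934 q [-0.23  0.29  2.16  0.    0.7  -0.04]
cmd x y z [ 0.28  0.06 -3.67] roll 0.2 dist 3.677991158333732
```

View pics/s13d.png

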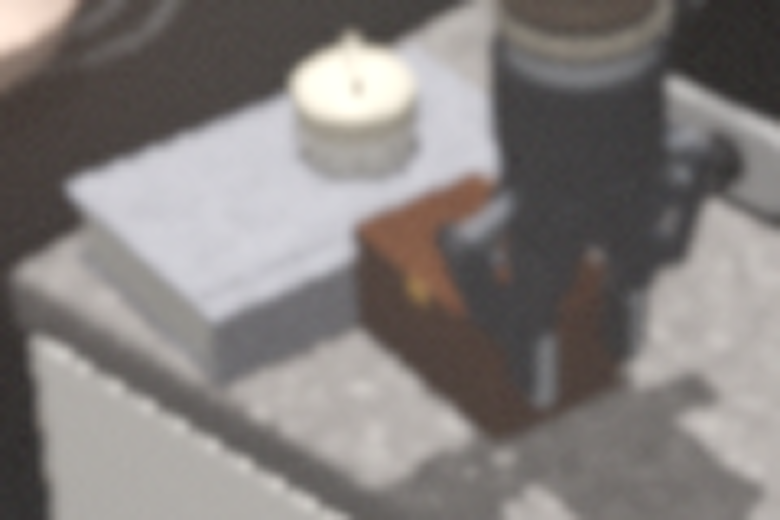

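View pics/t13d.png

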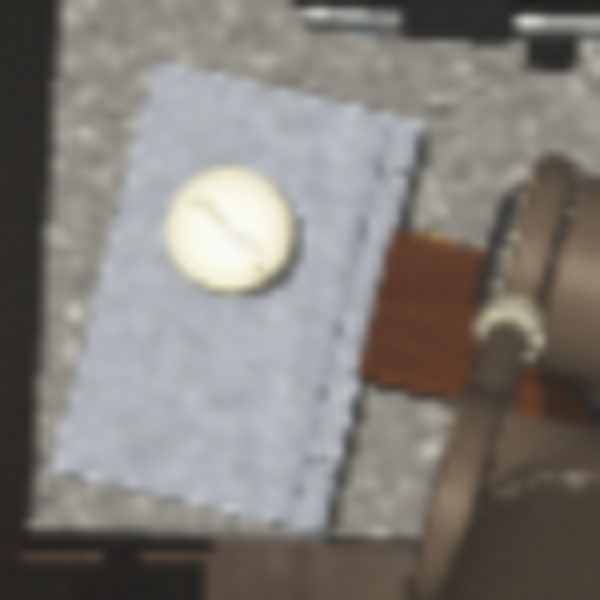

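Force jumped to about 11 N, so the box has met the spine. A couple of millimetres more will seat it flush, and then I'll back off.

Emit:
{"op": "send_rows", "data": {"commands": [4, 0, 0, 0.15, 0, 4, 0, 0, 0.3, 0, 4, 0, 0, 0.3, 0]}}

```text
t: 12.15
position: [0.4428, -0.0565, 0.0289]
eef_rot: [[0.981, -0.008, 0.195], [-0.195, 0.002, 0.981], [-0.008, -1.0, 0.001]]
ft_force: [-1.1, -9.3, -0.5]
grip_width: 0.472
```

Emit:
{"op": "send_rows", "data": {"commands": [4, 0, 0, -0.3, 0, 4, 0, 0, -1, 0, 4, 0, 0, -3, 0, 4, 0, 0, -6, 0, 4, 0, -3, -8, 0, 4, 0, -6, -10, 0, 4, 0, -9, -12, 0, 4, 0, -12, -14, 0]}}

```text
t: 12.82
position: [0.4158, -0.1946, 0.1498]
eef_rot: [[0.981, -0.008, 0.195], [-0.195, 0.004, 0.981], [-0.008, -1.0, 0.002]]
ft_force: [0.7, -0.2, -0.3]
grip_width: 0.469
```

```bash
python3 go.py .4375 -.0945 .028 -11.5; python3 look.py 14 top scene wrist
python3 - <<'E'
import cv2,numpy as np
a=cv2.imread("pics/scene14.png")[180:260,180:300]; cv2.imwrite("pics/s14d.png",cv2.resize(a,None,fx=6.5,fy=6.5,interpolation=cv2.INTER_CUBIC))
a=cv2.imread("pics/top14.png")[185:260,200:295]; cv2.imwrite("pics/t14d.png",cv2.resize(a,None,fx=8,fy=8,interpolation=cv2.INTER_CUBIC))
E
```

```text
t 12.8167 p [ 0.4158 -0.1946  0.1498] head -11.25 F [ 0.7 -0.2 -0.3] w 0.4691187922518763 q [-0.53  0.09  2.08 -0.    0.98 -0.34]
cmd x y z [ 0.28 12.2  10.21] roll 0.25 dist 15.917159470977564
```

View pics/s14d.png

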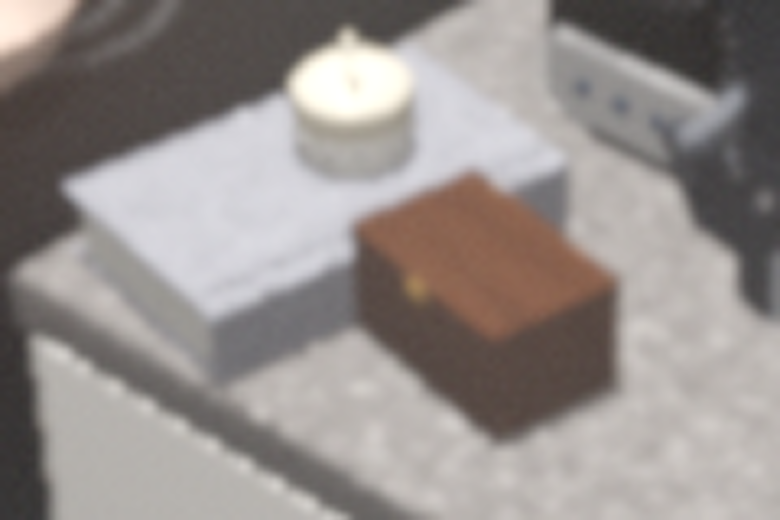

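View pics/t14d.png

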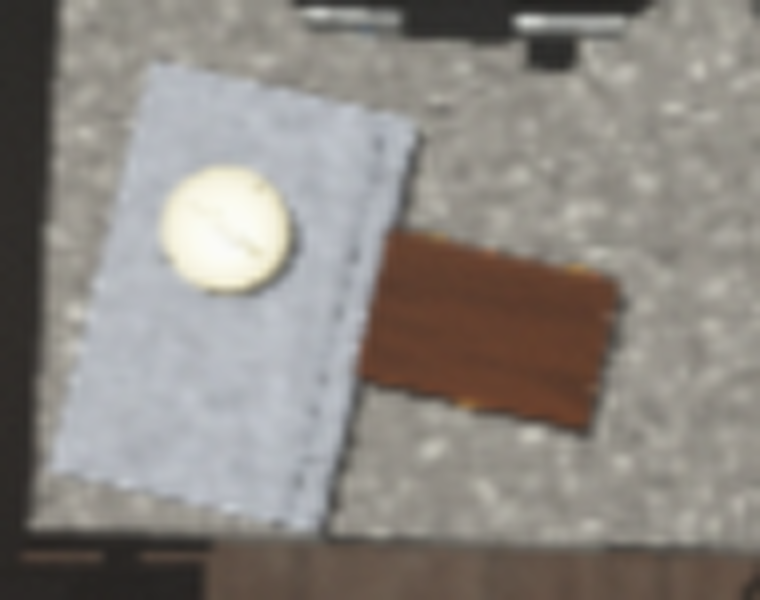

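View pics/wrist14.png

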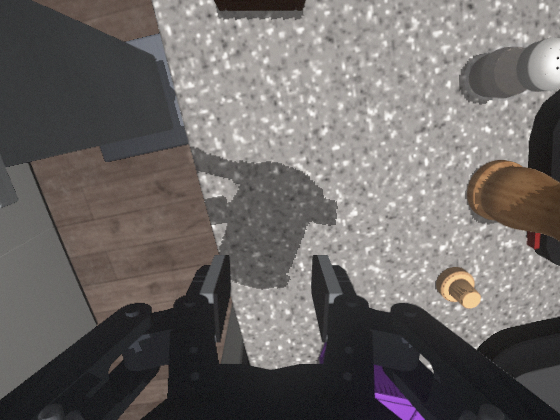

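Emit:
{"op": "send_rows", "data": {"commands": [4, 0, -2, 2, 0, 4, 0, -5, 5, 0, 4, 0, -7, 8, 0, 4, 0, -7, 11, 0, 4, 0, -7, 13, 0, 4, 0, -7, 13, 0]}}

```text
t: 13.47
position: [0.4437, -0.0648, 0.2203]
eef_rot: [[0.981, -0.003, 0.193], [-0.193, 0.003, 0.981], [-0.003, -1.0, 0.002]]
ft_force: [-0.4, 0.2, -0.1]
grip_width: 0.469
```

```bash
python3 look.py 15 wrist
python3 - <<'E'
import cv2
a=cv2.imread("pics/wrist15.png");cv2.imwrite("pics/w15c.png",cv2.resize(a[0:240],(800,343)))
E
```

```text
(no output)
```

View pics/wrist15.png

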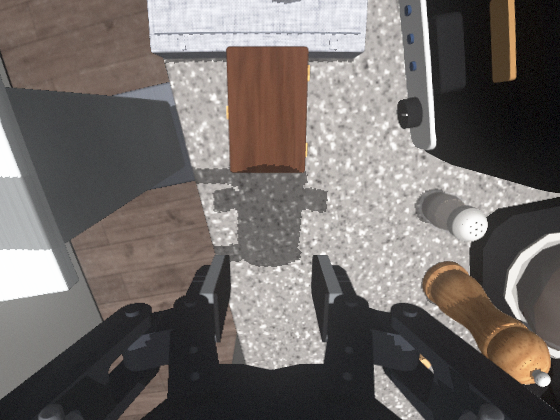

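Emit:
{"op": "send_rows", "data": {"commands": [4, 0, 0, 3, 0, 4, 0, 0, 6, 0, 4, 0, 0, 8, 0, 4, 0, 0, 8.5, 0, 4, 0, 0, 8.5, 0]}}

```text
t: 13.93
position: [0.4589, 0.0174, 0.2187]
eef_rot: [[0.982, -0.007, 0.191], [-0.191, 0.001, 0.982], [-0.007, -1.0, -0.0]]
ft_force: [-0.2, 0.1, -0.5]
grip_width: 0.471
```

```bash
python3 look.py 16 wrist
python3 - <<'E'
import cv2
a=cv2.imread("pics/wrist16.png");cv2.imwrite("pics/w16c.png",cv2.resize(a[60:260,130:400],None,fx=2.9,fy=2.9,interpolation=cv2.INTER_CUBIC))
E
```

```text
(no output)
```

View pics/w16c.png

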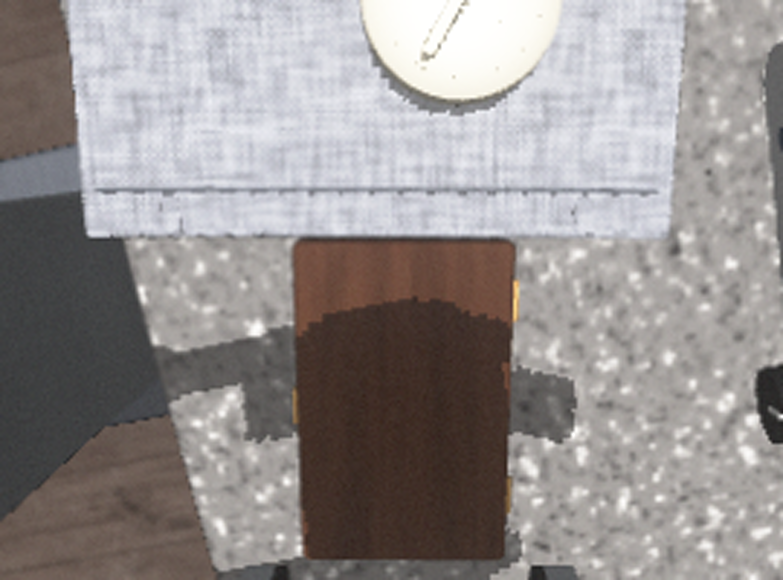

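The box end lies against the spine edge at row 238 of the crop, parallel and with no gap. It spans columns 293–515 of a spine running 85–668. Handing in.

```bash
python3 -c "
from workcell import bot
print(bot.finish_job(), bot.state()['t'])"
```

```text
the job is handed in; nothing more can be done
the job is handed in; nothing more can be done
```

The recipe box is on its base, lid up, with its +y end flush against the cookbook's spine, and the job is handed in after about 14 s of robot time.

- **What I did:** I toppled the box left with two fingertips near the top of the lid face. It landed too close to the far end of the spine, so I pushed it about 4 cm toward the robot from its hinge side, which also squared it to the book. I then pushed it along the spine's normal until it met the book.
- **Contact with the book:** The wrist force at the end of each move rose to about 11 N at contact. I pushed 2–3 mm further to seat it, which nudged the book by no more than that.
- **Last checks:** The final wrist picture shows the box end parallel to the spine with no visible gap, and at least 50 mm of spine to spare on each side. The bystanders I could see in the last pictures had not moved, except the egg timer, which shifted slightly with the book. I did not recheck the tumbler, bowl and teapot at the end. The gripper was clear of everything, at about 0.22 m height.
- **Disagreements:** None of the checks failed. Some box edges measured up to about 7 mm short of nominal from the pictures. Where the box met the spine agreed with my estimate to within about 2 mm.

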